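# Tip the post spacer out of the bench skip

### The arm

A 7-joint arm with a two-finger parallel gripper is mounted at the origin on the work surface. World frame = base frame: x ahead of the robot, y to its left, z up, the work surface at z = 0. Lengths are in m, angles in degrees, forces in N, time in s.
With the tool pointing down it reaches from about 0.425 to 0.875 m from the base axis. Payload 4.7 kg.
Tool frame: the origin (TCP) lies midway between the tips of the shut fingers; the grasp point (between the pads) lies 19 mm behind it; y points along the fingers, x is the direction in which the jaws open and shut, and the axes are right-handed (so a half turn about y gives the same grasp; the last joint's range is limited). The gripper opens to 87 mm and grips with 3 to 60 N. Pads are 19 mm wide; open, the fingers measure 117 mm over their backs; the gripper's body (75 mm by 190 mm) begins 51 mm behind the grasp point.
Start: joints at [70.881, 18.392, -4.016, 83.108, 1.295, 78.541, -3.26], TCP at [0.222, -0.611, 0.187] pointing down, gripper open.
Joint ranges: [-163.93, 163.93], [-17.29, 119.83], [-79.2, 71.16], [3.27, 140.29], [-89.18, 269.18], [5.43, 117.66], [-154.24, 154.24]. Speed limits (degrees/s): [147.25, 147.25, 180, 180, 180, 180, 180].

### API

Orientations are given as [roll, pitch, yaw] about the fixed x, y, z axes, in that order (R = Rz(yaw) Ry(pitch) Rx(roll)).
In Python, from cell import env gives the robot as it stands.
- The arm moves only by the tool carry_out, never from a script. Its argument "targets" is a list of rows, each a list of 2 entries, a list of its own where there are three numbers: the shift along the tool's x, y, z in mm, then the turn, a rotation vector about the tool's x, y, z in degrees. A call has 1 to 12 rows; each row shifts and turns the commanded pose from where the row before left it, along the tool's axes as they then stand; what a row does not reach is not made up. A row lasts 1/10 s, in which the tool goes at most 50 mm and 8.59 degrees, less where a joint would pass 70% of its speed; a pose out of reach is approached as far as the arm can. A call with a gripper value outside its range is refused whole. "jaw" is the opening, from 0 (shut) to 1 (fully open), set as the call begins (left out, the last holds). The fingers move at their own pace and stop on an object; "squeeze" is the grip in N (left out, the last holds). Time passes only in rows, so rows that do not move let the fingers close. It gives the time, the measured TCP pose, the force and the opening at its end, in the units of the state.
- env.get_obs(): the state, without advancing time (a new reading comes with each control period).
- env.read_camera(name): name is "scene" or "side" or "wrist"; returns the picture (400x640x3 uint8, red, green, blue); there is no depth.
- env.get_calibration(name): a dict with "fx", "fy", "cx", "cy" (pixels), "R" (3x3) and "t" (3): a world point X has camera coordinates R X + t; the wrist camera has in their place "hand_eye" (4x4, takes a point from camera to tool coordinates, whose origin is the TCP and whose axes are the tool frame's). Camera axes: x right, y down, z forward; pixel columns grow to the right and rows downward; lengths in m; the calibration is good to about 2 mm. The wrist camera is an equidistant fisheye: a pixel r from the principal point sees the ray r / f radians off the axis. A picture is of the moment at which its call begins: read the wrist's pose just before it. get_calibration takes no time and is no camera call.
- env.sign_off(): hands the job in, once; it reports no verdict.
Trained networks look in the newest picture that a camera, given by its name, has taken for a name from the list of things; names that differ only in an ending like _2 or _b are one class to them, and where a whole thing is asked for, a point or a joint stands for the part that bears it (a point fixed in the world has none). Each returns a list of dicts, best first, with "p" (0 to 1); they miss things now and then, are a little off and sometimes report something else, mostly with a low value. They report only what shows in the picture. A call takes as long as a camera call. They do not tell look-alikes from the thing itself.
- env.outline_of(camera, label): "mask" (400x640 bool, what is visible of it) and "xy" ([column, row] in pixels, amid what is visible of it).
The state is a dict: "time_s": time; "qpos": joint angles; "joint_velocities": joint speeds; "effort": joint torques, N m; "tool_pos": TCP position; "tool_rot": TCP orientation; "force": force on the tool from outside, world axes, zero at the start; "wrist_torque": the same for the moment, N m; "grip_width": finger opening in m.
Only numpy, scipy, OpenCV 4.12 (cv2) and the standard library are available. Lean on these libraries where they do the work, as an engineer would, in place of code of your own. Each camera call takes 0.05 s, during which the arm holds its last target.

### The job

On the optics bench, push the loaded tipping skip (the wider of the two, holding a short steel post) over its balance point by the bar at its back, until it is fully tipped and the post has slid into the round steel dish in front of it. Then ease the skip gently back until it stands fully upright on its rest, without letting it drop back, and leave the post in the dish and the narrow skip upright.

Things in the scene. Friction and masses are not known exactly. Their poses are not given: they have to be found in the camera images.
- skip (a joint): Tilt (rad) of the loaded skip, an open aluminium bin 84 mm wide with a front flared at 45 degrees, hinged between two posts on a fixed plate: 0 upright on its rest, 1.745 fully tipped on its stop. Hinge line 95 mm above the bench. No latch: its weight (0.5 kg, 2 to 5 N at the bar) holds it; past about 1.1 rad it falls on and stays tipped. Coming back it also falls unless checked by its bar.
- skip_bar (a point): Middle of its round level push bar, 14 mm thick, 92 mm long, arms 40 mm either side. Axes turn with the skip: y along the bar; upright, z is up and x the way it tips. In these axes the hinge is at x +105, z -90 mm. Bar height 185 mm upright, 233 midway, 183 tipped (213 mm further ahead). Open fingers can straddle it from above at all tilts: 40 mm clear fore, aft and below, between the arms.
- post_center (a point): Middle of the short steel post, a plain cylinder 20 mm thick and 26 mm long, 60 g, standing in the bin at the start. It slides out by itself when the skip is fully tipped.
- dish: Round open steel dish, 130 mm across the rim, 32 mm high, wall about 4 mm, loose on the 12 mm thick base plate (250 x 144 mm) in front of the loaded skip, already where the post will fall. Origin at the centre of its underside, z up.
- small_skip (a joint): Tilt in rad (0 upright) of the other skip, empty and only 50 mm wide, on its own smaller base plate with no dish. Same build; leave it upright.
Not all that is in view belongs to the job. What is meant by the dish is not pink or turquoise, and is the smaller of those in its own colour.

How it is judged:
By the outcome, as a careful person would: the job done as asked, in the order asked, and still so for the second after the job is handed in, with the robot touching nothing.
It also fails if it takes over 51 s, if anything falls off the work surface, if the arm or the gripper's body presses on something with over 40 N, if the wrist force passes 120 N, or if a joint passes its speed limit or range.

## Working session

There is one attempt and no reset: what is moved stays moved. The work goes in short steps, Python scripts to look and compute and a tool call to move; the robot and the scene stay as the last step left them, time stands still between calls to the robot, and variables do not carry over. Pictures are saved under pics/ and viewed, and the job is handed in when it is done.

Besides the shell and the picture viewer there is one more tool, called after "Call:" as name(argument=value, ...) on one line, values as JSON. carry_out: Moves the arm, as the interface text tells. Its arguments: {"type":"object","properties":{"targets":{"type":"array","items":{"type":"array"}},"jaw":{"type":"number"},"squeeze":{"type":"number"}},"required":["targets"]}

```bash
mkdir -p pics; ls
python3 - <<'E'
from cell import env
import cv2,numpy as np
o=env.get_obs();print({k:np.round(v,3) for k,v in o.items()})
for n in("scene","side","wrist"):
    im=env.read_camera(n);cv2.imwrite(f"pics/{n}0.png",im[:,:,::-1])
    print(n,env.get_calibration(n))
E
```

```text
pics
{'time_s': np.float64(0.0), 'qpos': array([70.881, 18.438, -4.017, 83.175,  1.292, 78.54 , -3.261]), 'joint_velocities': array([ 0.049, -0.045,  0.007, -0.055, -0.094,  0.009, -0.003]), 'effort': array([ 0.0000e+00, -4.9130e+01, -4.0400e-01, -3.1253e+01, -6.4000e-02,
        4.4000e-02,  0.0000e+00]), 'tool_pos': array([ 0.221, -0.611,  0.186]), 'tool_rot': array([-90.002,   0.108, -70.072]), 'force': array([ 0.161, -0.581,  0.976]), 'wrist_torque': array([ 0.024, -0.007, -0.042]), 'grip_width': np.float64(0.087)}
scene {'fx': 424.8186313057731, 'fy': 424.8186313057731, 'cx': 319.72644773126353, 'cy': 193.7085615573124, 'R': array([[-0.7351102 ,  0.67789658, -0.00832036],
       [ 0.5103183 ,  0.54522573, -0.6650595 ],
       [-0.44630508, -0.49313805, -0.74674402]]), 't': array([ 0.25615677, -0.2247802 ,  1.33310125])}
side {'fx': 469.5226887257519, 'fy': 469.5226887257519, 'cx': 320.13942013500497, 'cy': 195.561246313478, 'R': array([[-0.8825864 , -0.46995131,  0.01367523],
       [-0.30615272,  0.55240524, -0.77531862],
       [ 0.35680774, -0.68847238, -0.63142223]]), 't': array([0.45237357, 0.16523809, 1.24735381])}
wrist {'fx': 309.70691628693146, 'fy': 309.70691628693146, 'cx': 322.5074982225493, 'cy': 201.09393478647746, 'hand_eye': array([[ 9.99999833e-01, -7.95728963e-05, -5.71855289e-04,
        -1.59745795e-04],
       [ 5.31152684e-04, -2.61481753e-01,  9.65208273e-01,
        -1.97992358e-01],
       [-2.26334142e-04, -9.65208416e-01, -2.61481668e-01,
         7.12528583e-02],
       [ 0.00000000e+00,  0.00000000e+00,  0.00000000e+00,
         1.00000000e+00]])}
```

View pics/scene0.png

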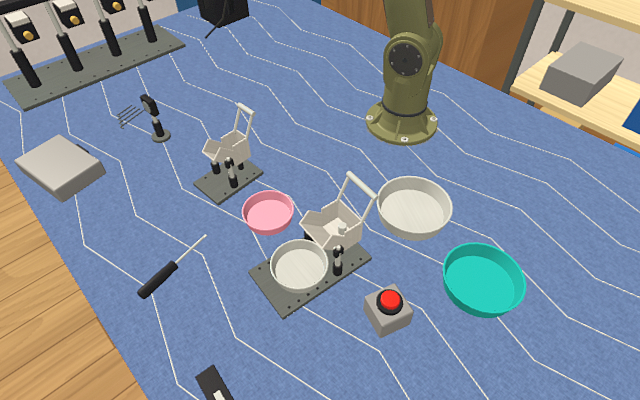

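View pics/side0.png

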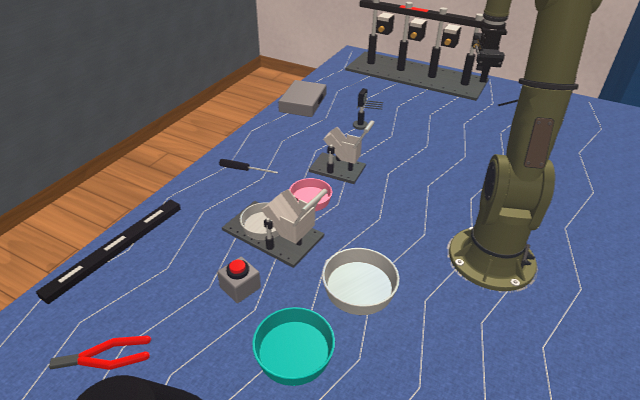

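View pics/wrist0.png

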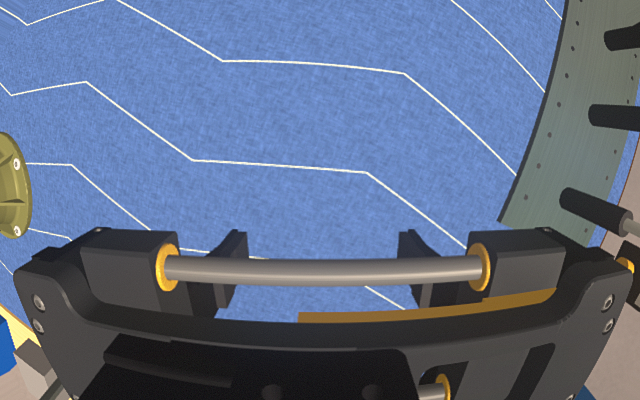

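The scene picture shows two skips: the wider one at scene (335,225), with its bar at (362,187), and the narrow one at (230,150). Dish candidates:
- small grey at (300,265)
- large grey at (414,205)
- pink at (268,212)
- turquoise at (484,280)

The small grey dish fits the description. Next I'll take close crops.

Run:
```python
from cell import env
import cv2,numpy as np
a=cv2.imread("pics/scene0.png")[160:320,240:400];b=cv2.imread("pics/side0.png")[160:280,210:350]
cv2.imwrite("pics/c1.png",cv2.resize(a,(640,600)[:1]*2 if 0 else (600,600),interpolation=cv2.INTER_CUBIC))
cv2.imwrite("pics/c2.png",cv2.resize(b,(700,600),interpolation=cv2.INTER_CUBIC))
for l in("skip","skip_bar","dish","post_center"):
  for c in ("scene","side"):
    for d in env.outline_of(c,l): 
        m=d["mask"];ys,xs=np.nonzero(m);print(l,c,round(d["p"],2),np.round(d["xy"]),m.sum(),xs.min(),xs.max(),ys.min(),ys.max())
```

```text
skip scene 0.97 [338. 222.] 2457 300 377 171 249
skip side 0.84 [289. 216.] 1858 263 326 189 242
skip_bar side 0.62 [295. 215.] 1879 262 327 189 242
dish scene 0.87 [482. 279.] 5020 443 525 242 317
dish scene 0.71 [414. 207.] 3895 377 452 176 241
dish scene 0.68 [266. 214.] 1772 242 292 191 234
dish scene 0.65 [300. 265.] 2468 270 327 239 292
dish side 0.9 [314. 191.] 803 290 331 178 210
dish side 0.87 [255. 224.] 803 240 279 203 239
dish side 0.83 [292. 344.] 5024 253 334 307 385
dish side 0.7 [358. 280.] 4035 323 399 248 314
dish side 0.49 [293. 213.] 1905 262 327 189 242
post_center scene 0.42 [344. 226.] 99 338 346 222 234
```

View pics/c1.png

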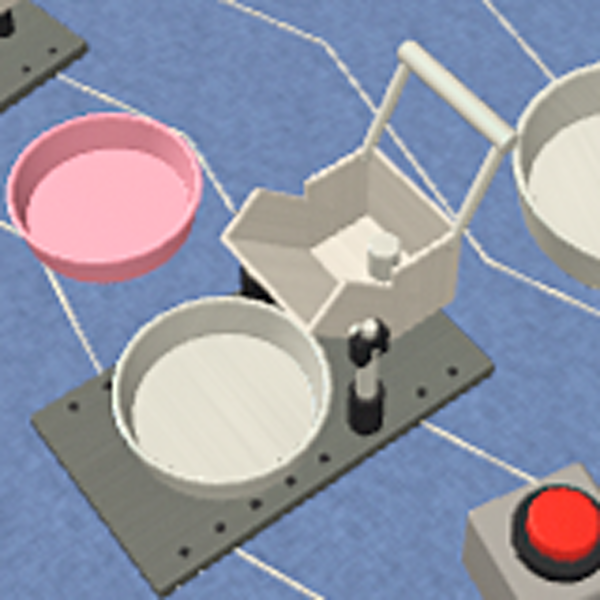

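View pics/c2.png

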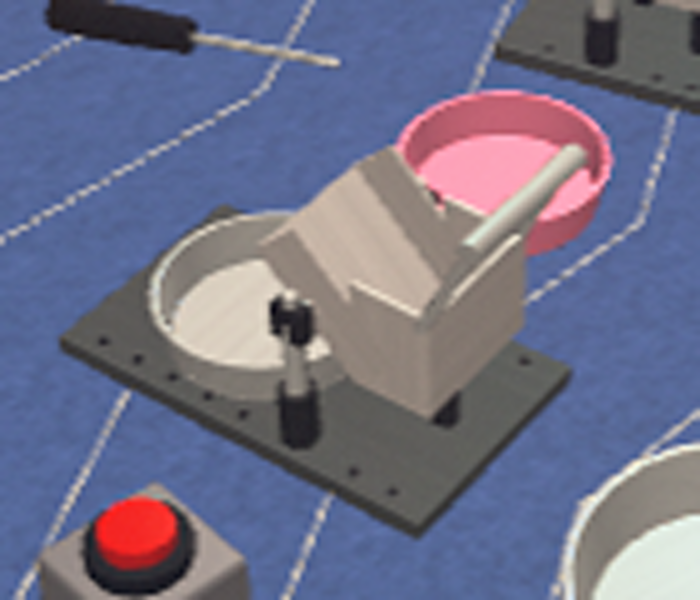

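The crop confirms it: the wide skip holds the post at scene (342,228), and the small grey dish sits on its plate. Next I'll triangulate the bar and plate.

```bash
cat > h.py <<'E'
import numpy as np,cv2
from scipy.spatial.transform import Rotation as Ro
from cell import env
def P(n):
    c=env.get_calibration(n);K=np.array([[c['fx'],0,c['cx']],[0,c['fy'],c['cy']],[0,0,1]])
    return K@np.c_[c['R'],c['t']]
def tri(a,b):
    X=cv2.triangulatePoints(P('scene'),P('side'),np.array(a,float).reshape(2,1),np.array(b,float).reshape(2,1))
    return (X[:3]/X[3]).ravel()
def onz(n,p,z):
    M=P(n);H=np.c_[M[:,0],M[:,1],M[:,2]*z+M[:,3]];v=np.linalg.solve(H,[p[0],p[1],1]);return v[:2]/v[2]
def proj(n,X):
    v=P(n)@np.r_[X,1];return v[:2]/v[2]
E
python3 - <<'E'
from h import *
np.set_printoptions(precision=4,suppress=True)
s=lambda u,v:(240+u/3.75-.4,160+v/3.75-.4)
d=lambda u,v:(210+u/5-.4,160+v/5-.4)
A=tri(s(410,52),d(577,157));B=tri(s(507,138),d(470,245));print(A,B,(A+B)/2,np.linalg.norm(A-B))
for p in(s(410,52),s(507,138)):print('scene@.185',onz('scene',p,.185))
for p in(d(577,157),d(470,245)):print('side@.185',onz('side',p,.185))
for p in((32,420),(165,595),(493,368)):print('plate sc',onz('scene',s(*p),.012))
for p in((62,343),(418,535),(572,373)):print('plate sd',onz('side',d(*p),.012))
print('dish',onz('scene',s(221,397),.044), onz('scene',s(493,368),.012))
E
```

```text
[0.4132 0.1666 0.1829] [0.4246 0.2532 0.1865] [0.4189 0.2099 0.1847] 0.08741027768478518
scene@.185 [0.4151 0.1685]
scene@.185 [0.4233 0.252 ]
side@.185 [0.4121 0.1685]
side@.185 [0.4255 0.2521]
plate sc [0.6774 0.1171]
plate sc [0.6899 0.259 ]
plate sc [0.4462 0.2819]
plate sd [0.683  0.2604]
plate sd [0.4372 0.288 ]
plate sd [0.4236 0.1448]
dish [0.5951 0.1991] [0.4462 0.2819]
```

Run:
```python
from h import *
o=env.get_obs();p=np.array(o['tool_pos']);yaw=-70.0
N=24
for k in range(1,N+1):
    f=k/N
    az=np.radians(-70+96.6*f); r=.65+(.469-.65)*f
    z=.187+min(1,k/4)*.16
    t=np.array([r*np.cos(az),r*np.sin(az),z]);d=(t-p)*1000
    y=np.radians(yaw);x=np.array([np.cos(y),np.sin(y),0]);zz=np.array([-np.sin(y),np.cos(y),0])
    print(k,[round(d@x),round(-d[2]),round(d@zz)],np.round(t,3)); p=t;yaw+=64/24
print('small skip',onz('scene',(245,108),.185),onz('scene',(228,180),.012))
```

```text
1 [-9, -40, 46] [ 0.262 -0.587  0.227]
2 [-10, -40, 44] [ 0.299 -0.56   0.267]
3 [-11, -40, 44] [ 0.333 -0.532  0.307]
4 [-12, -40, 43] [ 0.365 -0.501  0.347]
5 [-13, 0, 42] [ 0.395 -0.468  0.347]
6 [-14, 0, 41] [ 0.421 -0.434  0.347]
7 [-15, 0, 40] [ 0.445 -0.398  0.347]
8 [-16, 0, 39] [ 0.466 -0.361  0.347]
9 [-17, 0, 38] [ 0.484 -0.324  0.347]
10 [-17, 0, 38] [ 0.499 -0.285  0.347]
11 [-18, 0, 37] [ 0.511 -0.246  0.347]
12 [-19, 0, 36] [ 0.52  -0.207  0.347]
13 [-19, 0, 35] [ 0.526 -0.168  0.347]
14 [-20, 0, 34] [ 0.529 -0.128  0.347]
15 [-21, 0, 33] [ 0.529 -0.09   0.347]
16 [-21, 0, 32] [ 0.527 -0.052  0.347]
17 [-22, 0, 31] [ 0.522 -0.014  0.347]
18 [-22, 0, 30] [0.514 0.022 0.347]
19 [-23, 0, 29] [0.503 0.057 0.347]
20 [-23, 0, 28] [0.491 0.091 0.347]
21 [-24, 0, 27] [0.476 0.123 0.347]
22 [-24, 0, 26] [0.459 0.154 0.347]
23 [-24, 0, 25] [0.44  0.183 0.347]
24 [-25, 0, 24] [0.419 0.21  0.347]
small skip [ 0.44227657 -0.17756645] [ 0.54659785 -0.15309458]
```

Call:
carry_out(targets=[[[0, -40, 0], [0, 0, 0]], [[0, -40, 0], [0, 0, 0]], [[0, -40, 0], [0, 0, 0]], [[0, -40, 0], [0, 0, 0]]], jaw=0.5)

```text
time_s: 0.95
tool_pos: [0.2214, -0.6109, 0.3493]
tool_rot: [-90.0, -0.0, -70.1]
force: [0.2, -0.8, 0.4]
grip_width: 0.0626
```

Call:
carry_out(targets=[[[-9, 0, 46], [0, -2.67, 0]], [[-10, 0, 44], [0, -2.67, 0]], [[-11, 0, 44], [0, -2.67, 0]], [[-12, 0, 43], [0, -2.67, 0]], [[-13, 0, 42], [0, -2.67, 0]], [[-14, 0, 41], [0, -2.67, 0]], [[-15, 0, 40], [0, -2.67, 0]], [[-16, 0, 39], [0, -2.67, 0]], [[-17, 0, 38], [0, -2.67, 0]], [[-17, 0, 38], [0, -2.67, 0]], [[-18, 0, 37], [0, -2.67, 0]], [[-19, 0, 36], [0, -2.67, 0]]])

```text
time_s: 2.15
tool_pos: [0.5209, -0.2049, 0.3475]
tool_rot: [-90.0, -0.0, -37.9]
force: [0.3, -0.2, -0.2]
grip_width: 0.0438
```

Call:
carry_out(targets=[[[-19, 0, 35], [0, -2.67, 0]], [[-20, 0, 34], [0, -2.67, 0]], [[-21, 0, 33], [0, -2.67, 0]], [[-21, 0, 32], [0, -2.67, 0]], [[-22, 0, 31], [0, -2.67, 0]], [[-22, 0, 30], [0, -2.67, 0]], [[-23, 0, 29], [0, -2.67, 0]], [[-23, 0, 28], [0, -2.67, 0]], [[-24, 0, 27], [0, -2.67, 0]], [[-24, 0, 26], [0, -2.67, 0]], [[-24, 0, 25], [0, -2.67, 0]], [[-25, 0, 24], [0, -2.67, 0]]])

```text
time_s: 3.35
tool_pos: [0.4191, 0.2154, 0.3474]
tool_rot: [-90.0, -0.0, -5.8]
force: [0.5, -0.2, -0.0]
grip_width: 0.0436
```

```bash
cat >> h.py <<'E'
def wcal():
    c=env.get_calibration('wrist');o=env.get_obs()
    T=np.eye(4);T[:3,:3]=Ro.from_euler('xyz',o['tool_rot'],degrees=True).as_matrix();T[:3,3]=o['tool_pos']
    return c,T@c['hand_eye']
def wproj(X,c,T):
    v=np.linalg.inv(T)@np.r_[X,1];v=v[:3];th=np.arctan2(np.hypot(v[0],v[1]),v[2]);h=np.hypot(v[0],v[1])
    return np.array([c['cx']+c['fx']*th*v[0]/h,c['cy']+c['fy']*th*v[1]/h])
def wonz(p,z,c,T):
    d=np.array([(p[0]-c['cx'])/c['fx'],(p[1]-c['cy'])/c['fy']]);th=np.linalg.norm(d);u=d/th
    r=T[:3,:3]@np.r_[u*np.sin(th),np.cos(th)];return T[:3,3]+r*(z-T[2,3])/r[2]
E
python3 - <<'E'
from h import *
c,T=wcal();np.savez('w1.npz',T=T)
im=env.read_camera('wrist');cv2.imwrite('pics/w1.png',im[:,:,::-1])
for X in([.4132,.1666,.185],[.4246,.2532,.185]):print(wproj(X,c,T))
E
```

```text
[321.92494425 219.32039338]
[324.12638113 147.84191245]
```

View pics/w1.png

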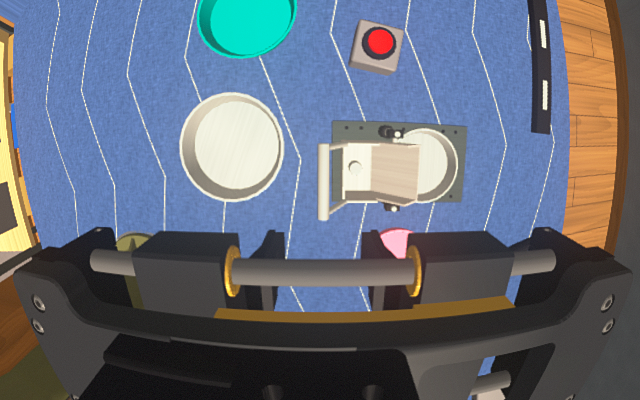

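The wrist view shows the bar running from (324,146) to (324,218), which matches my projection to about 2 px.

Run:
```python
from h import *
c,T=wcal()
a=cv2.imread('pics/w1.png')[110:240,290:480];cv2.imwrite('pics/c3.png',cv2.resize(a,None,fx=4,fy=4,interpolation=cv2.INTER_CUBIC))
for p in((324,145.5),(324,218.5)):print(wonz(p,.185,c,T))
for p in((331,122),(466,126),(464,203),(332,203)):print('plate',wonz(p,.012,c,T))
```

```text
[0.41978435 0.2624857  0.185     ]
[0.41187174 0.17370927 0.185     ]
plate [0.43472913 0.28749396 0.012     ]
plate [0.68298633 0.26817719 0.012     ]
plate [0.67858594 0.12139805 0.012     ]
plate [0.42434023 0.14455182 0.012     ]
```

View pics/c3.png

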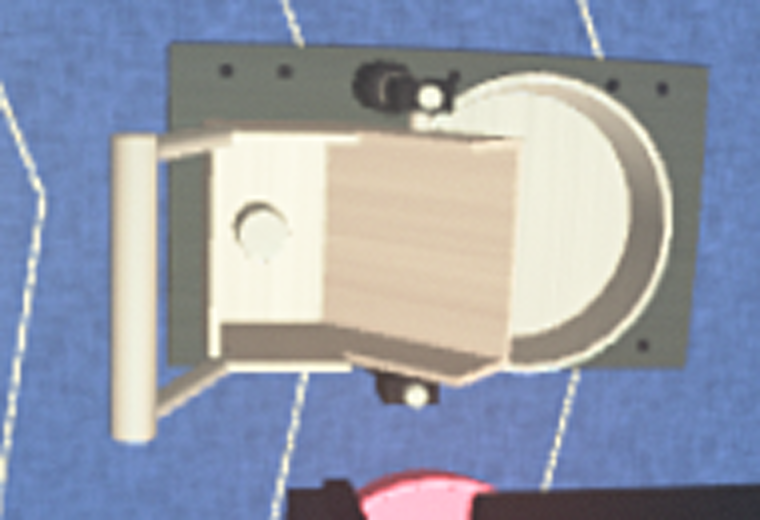

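Call:
carry_out(targets=[[[0, 40, 0], [0, 0, 0]], [[0, 40, 0], [0, 0, 0]], [[0, 40, 0], [0, 0, 0]], [[0, 30, 0], [0, 0, 0]], [[0, 20, 0], [0, 0, 0]], [[0, 11, 0], [0, 0, 0]], [[0, 0, 0], [0, 0, 0]]])

```text
time_s: 4.1
tool_pos: [0.4196, 0.2133, 0.1654]
tool_rot: [-90.1, 0.1, -5.9]
force: [0.1, -0.6, 0.6]
grip_width: 0.0434
```

Call:
carry_out(targets=[[[0, 0, 0], [0, 0, 0]], [[0, 0, 0], [0, 0, 0]], [[0, 0, 0], [0, 0, 0]], [[0, 0, 0], [0, 0, 0]]], jaw=0.28)

```text
time_s: 4.5
tool_pos: [0.4212, 0.2135, 0.1671]
tool_rot: [-90.0, -0.1, -6.0]
force: [0.9, 0.3, 0.8]
grip_width: 0.0258
```

Run:
```python
from h import *
ims=[]
for n in('scene','side','wrist'):cv2.imwrite(f'pics/{n}2.png',env.read_camera(n)[:,:,::-1])
a=cv2.imread('pics/scene2.png')[90:320,220:420];b=cv2.imread('pics/side2.png')[90:320,210:400]
cv2.imwrite('pics/c4.png',cv2.resize(np.hstack([a,b]),None,fx=2,fy=2,interpolation=cv2.INTER_CUBIC))
print(env.get_obs()['qpos'])
```

```text
[ 18.65602259  -1.55828421 -47.3916162  107.69660433  -1.18289716
  73.34351703 -34.38077105]
```

View pics/c4.png

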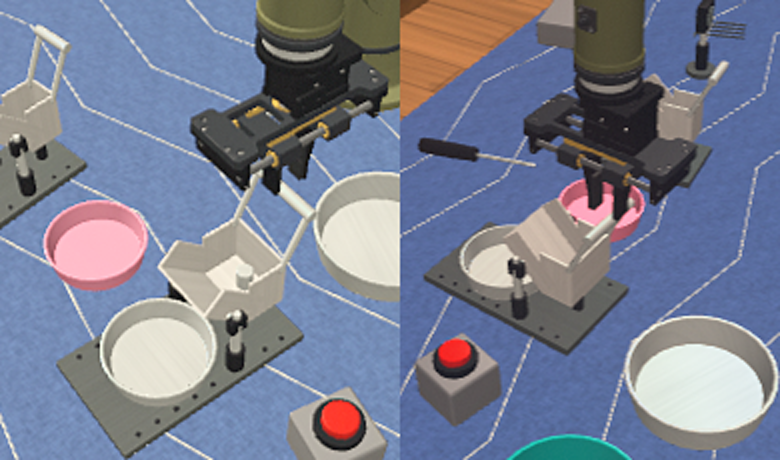

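View pics/wrist2.png

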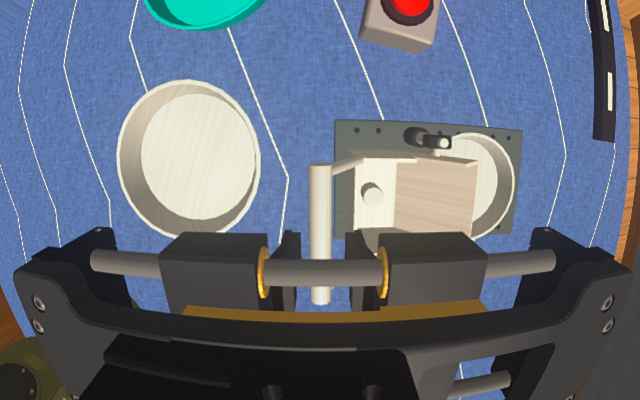

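The bar is between the fingers in all three views. Next I'll work out the arc as integer rows.

Run:
```python
import numpy as np,json
N=36;th=np.linspace(0,1.745,N+1)
x=105-105*np.cos(th)+90*np.sin(th);z=105*np.sin(th)+90*np.cos(th)-90
X=np.round(x);Z=np.round(z)
r=[[[int(a),int(-b),0],[0,0,0]] for a,b in zip(np.diff(X),np.diff(Z))]
for i in range(3):print(json.dumps(r[12*i:12*i+12]),X[12*i+12],Z[12*i+12])
```

```text
[[[4, -5, 0], [0, 0, 0]], [[5, -5, 0], [0, 0, 0]], [[5, -4, 0], [0, 0, 0]], [[5, -5, 0], [0, 0, 0]], [[6, -4, 0], [0, 0, 0]], [[5, -3, 0], [0, 0, 0]], [[6, -4, 0], [0, 0, 0]], [[6, -3, 0], [0, 0, 0]], [[6, -3, 0], [0, 0, 0]], [[6, -3, 0], [0, 0, 0]], [[6, -2, 0], [0, 0, 0]], [[7, -2, 0], [0, 0, 0]]] 67.0 43.0
[[[6, -2, 0], [0, 0, 0]], [[7, -1, 0], [0, 0, 0]], [[6, -1, 0], [0, 0, 0]], [[7, -1, 0], [0, 0, 0]], [[7, 0, 0], [0, 0, 0]], [[6, 0, 0], [0, 0, 0]], [[7, 0, 0], [0, 0, 0]], [[7, 1, 0], [0, 0, 0]], [[6, 0, 0], [0, 0, 0]], [[7, 2, 0], [0, 0, 0]], [[7, 1, 0], [0, 0, 0]], [[6, 2, 0], [0, 0, 0]]] 146.0 42.0
[[[6, 2, 0], [0, 0, 0]], [[7, 3, 0], [0, 0, 0]], [[6, 2, 0], [0, 0, 0]], [[6, 3, 0], [0, 0, 0]], [[6, 4, 0], [0, 0, 0]], [[5, 3, 0], [0, 0, 0]], [[6, 4, 0], [0, 0, 0]], [[5, 4, 0], [0, 0, 0]], [[5, 5, 0], [0, 0, 0]], [[5, 4, 0], [0, 0, 0]], [[4, 5, 0], [0, 0, 0]], [[5, 5, 0], [0, 0, 0]]] 212.0 -2.0
```

Call:
carry_out(targets=[[[4, -5, 0], [0, 0, 0]], [[5, -5, 0], [0, 0, 0]], [[5, -4, 0], [0, 0, 0]], [[5, -5, 0], [0, 0, 0]], [[6, -4, 0], [0, 0, 0]], [[5, -3, 0], [0, 0, 0]], [[6, -4, 0], [0, 0, 0]], [[6, -3, 0], [0, 0, 0]], [[6, -3, 0], [0, 0, 0]], [[6, -3, 0], [0, 0, 0]], [[6, -2, 0], [0, 0, 0]], [[7, -2, 0], [0, 0, 0]]])

```text
time_s: 5.85
tool_pos: [0.4878, 0.2063, 0.2095]
tool_rot: [-90.0, 0.0, -6.0]
force: [0.4, 0.9, 0.2]
grip_width: 0.0243
```

```bash
cat > look.py <<'E'
from h import *
import sys
k=sys.argv[1]
for n in('scene','side'):cv2.imwrite(f'pics/{n}{k}.png',env.read_camera(n)[:,:,::-1])
a=cv2.imread(f'pics/scene{k}.png')[90:320,220:420];b=cv2.imread(f'pics/side{k}.png')[90:320,210:400]
cv2.imwrite(f'pics/c{k}.png',cv2.resize(np.hstack([a,b]),None,fx=2,fy=2,interpolation=cv2.INTER_CUBIC))
o=env.get_obs();print(o['time_s'],o['tool_pos'],o['force'])
E
python3 look.py 5
```

```text
5.95 [0.48844204 0.2060025  0.2094957 ] [ 0.30820062 -0.82026449  0.75719681]
```

View pics/c5.png

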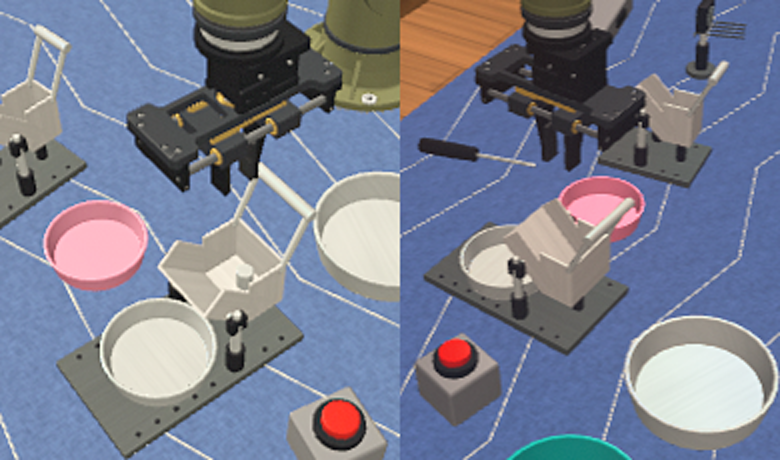

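The skip has not moved, so the fingers missed the bar. I'll check the tool's position against the pictures.

Run:
```python
from h import *
for k,p in(('2',[.4212,.2135,.1671]),('5',env.get_obs()['tool_pos'])):
  out=[]
  for n in('scene','side'):
    im=cv2.imread(f'pics/{n}{k}.png');
    q=proj(n,p);b=proj(n,[.419,.210,.185]);print(k,n,q,b)
    x0=220 if n=='scene' else 210
    a=cv2.resize(im[120:270,x0+20:x0+170],None,fx=2.6,fy=2.6,interpolation=cv2.INTER_CUBIC)
    for w,c in((q,(0,0,255)),(b,(0,255,0))):cv2.circle(a,tuple(int(v*2.6) for v in (w-[x0+20,120])),4,c,1)
    out.append(a)
  cv2.imwrite(f'pics/d{k}.png',np.hstack(out))
```

```text
2 scene [361.4486811  191.59160754] [361.5156159  184.55100908]
2 side [312.99646593 205.6759924 ] [314.51985844 199.50249263]
5 scene [337.07614643 192.45527306] [361.5156159  184.55100908]
5 side [290.4077704  182.08806692] [314.51985844 199.50249263]
```

View pics/d2.png

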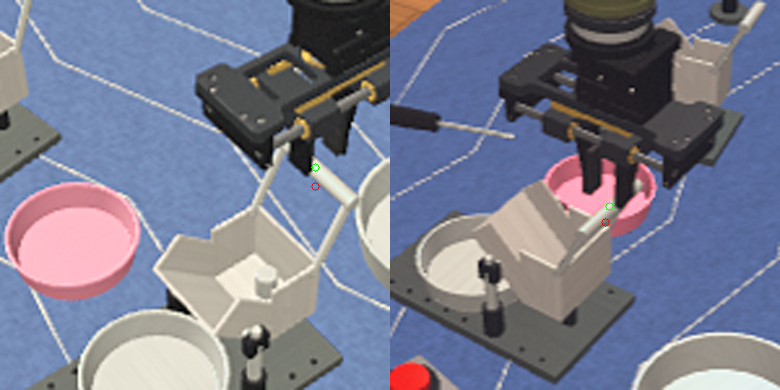

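View pics/d5.png

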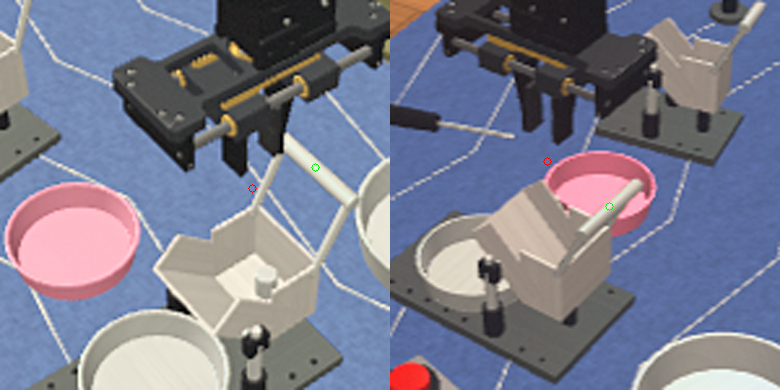

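Run:
```python
from h import *
S=lambda u,v:(240+u/2.6-.3,120+v/2.6-.3)
D=lambda u,v:(230+(u-390)/2.6-.3,120+v/2.6-.3)
print(env.get_obs()['tool_pos'])
a=tri(S(235,175),D(528,130));b=tri(S(272,158),D(562,143));print('rear/front',a,b,(a+b)/2)
a=tri(S(235,175),D(562,143));b=tri(S(272,158),D(528,130));print('alt',a,b,(a+b)/2)
for n in('scene','side'):
  print(n,proj(n,[.488,.206,.209]),proj(n,[.488,.206,.239]))
a=cv2.imread('pics/scene5.png')[150:210,310:370];b=cv2.imread('pics/side5.png')[140:200,260:320]
cv2.imwrite('pics/e5.png',cv2.resize(np.hstack([a,b]),None,fx=6.5,fy=6.5,interpolation=cv2.INTER_CUBIC))
```

```text
[0.48844204 0.2060025  0.2094957 ]
rear/front [0.50850419 0.20636044 0.24034763] [0.4722767  0.20818428 0.23751067] [0.49039044 0.20727236 0.23892915]
alt [0.48839392 0.18361098 0.21392024] [0.49249294 0.22917957 0.26212084] [0.49044343 0.20639527 0.23802054]
scene [337.22680201 192.5069891 ] [337.56922709 182.32698608]
side [290.56915099 182.30193991] [290.24355376 172.40413391]
```

View pics/e5.png

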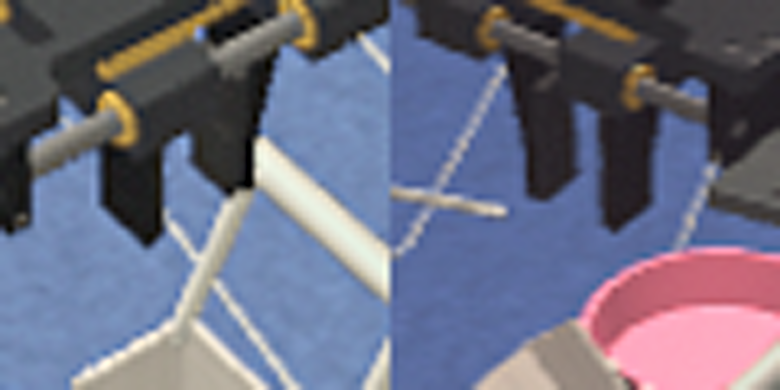

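Run:
```python
from h import *
c=env.get_calibration('wrist');he=c['hand_eye']
for y in(0,-.029):
  for x in(-.013,.013,-.028,.028):
    print(y,x,[np.round(wproj([x,y,z],c,he)) for z in(-.01,.01)])
# Any yaml/desc
```

```text
0 -0.013 [array([304., 240.]), array([303., 213.])]
0 0.013 [array([342., 240.]), array([342., 213.])]
0 -0.028 [array([282., 240.]), array([281., 212.])]
0 0.028 [array([363., 240.]), array([364., 212.])]
-0.029 -0.013 [array([301., 258.]), array([301., 227.])]
-0.029 0.013 [array([344., 258.]), array([345., 227.])]
-0.029 -0.028 [array([277., 258.]), array([275., 227.])]
-0.029 0.028 [array([369., 258.]), array([371., 227.])]
```

Run:
```python
import cv2
a=cv2.imread('pics/wrist2.png')[220:320,250:400]
cv2.imwrite('pics/e6.png',cv2.resize(a,None,fx=5,fy=5,interpolation=cv2.INTER_CUBIC))
```

```text
(no output)
```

View pics/e6.png

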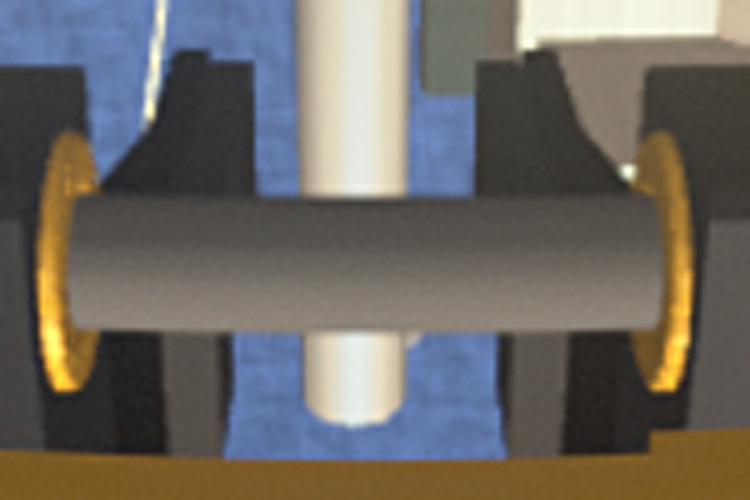

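The cameras (scene, side and wrist) agree that the real fingertips sit about 29 mm short of the reported TCP. The bar was never touched. I'll go back and descend that much deeper.

Call:
carry_out(targets=[[[-25, 0, 0], [0, 0, 0]], [[-25, 0, 0], [0, 0, 0]], [[-20, 0, 0], [0, 0, 0]], [[0, 0, 0], [0, 0, 0]], [[0, 20, 0], [0, 0, 0]], [[0, 20, 0], [0, 0, 0]], [[0, 15, 0], [0, 0, 0]], [[0, 13, 0], [0, 0, 0]], [[0, 0, 0], [0, 0, 0]]], jaw=0.5)

```text
time_s: 6.85
tool_pos: [0.4169, 0.213, 0.1398]
tool_rot: [-90.1, 0.2, -6.0]
force: [-0.2, -0.5, 0.3]
grip_width: 0.0434
```

Call:
carry_out(targets=[[[0, 0, 0], [0, 0, 0]], [[0, 0, 0], [0, 0, 0]], [[0, 0, 0], [0, 0, 0]], [[0, 0, 0], [0, 0, 0]]], jaw=0.28)

```text
time_s: 7.25
tool_pos: [0.4182, 0.2138, 0.142]
tool_rot: [-90.0, -0.1, -6.0]
force: [0.0, -0.1, -0.4]
grip_width: 0.0259
```

```bash
python3 look.py 7
```

```text
7.35 [0.41796779 0.21369768 0.14172953] [-0.23338646  0.86089909 -0.23726133]
```

View pics/c7.png

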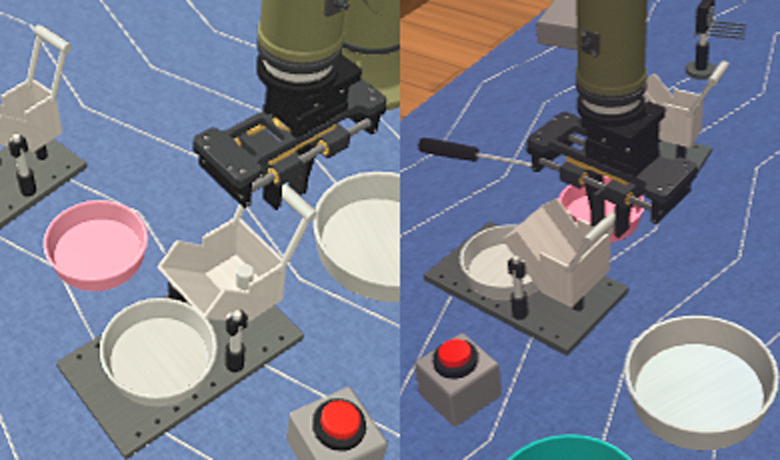

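The fingers now straddle the bar: in the scene view the rear finger sits behind it. I'll start the arc.

Call:
carry_out(targets=[[[4, -5, 0], [0, 0, 0]], [[5, -5, 0], [0, 0, 0]], [[5, -4, 0], [0, 0, 0]], [[5, -5, 0], [0, 0, 0]], [[6, -4, 0], [0, 0, 0]], [[5, -3, 0], [0, 0, 0]], [[6, -4, 0], [0, 0, 0]], [[6, -3, 0], [0, 0, 0]]])

```text
time_s: 8.15
tool_pos: [0.4571, 0.2103, 0.1755]
tool_rot: [-90.1, 0.3, -5.9]
force: [-5.4, 1.3, 4.1]
grip_width: 0.024
```

```bash
python3 look.py 8
```

```text
8.25 [0.45979554 0.20987386 0.17539834] [-3.50907464  0.92022055  2.72992756]
```

View pics/c8.png

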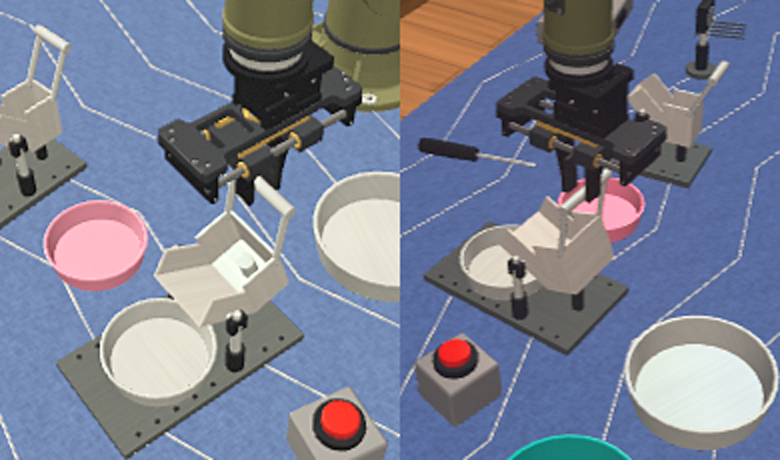

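The skip tips with the tool. I'll continue the arc.

Call:
carry_out(targets=[[[6, -1, 0], [0, 0, 0]], [[6, -3, 0], [0, 0, 0]], [[6, -2, 0], [0, 0, 0]], [[7, -2, 0], [0, 0, 0]], [[6, -2, 0], [0, 0, 0]], [[7, -1, 0], [0, 0, 0]], [[6, -1, 0], [0, 0, 0]], [[7, -1, 0], [0, 0, 0]], [[7, 0, 0], [0, 0, 0]], [[6, 0, 0], [0, 0, 0]]])

```text
time_s: 9.25
tool_pos: [0.5241, 0.2023, 0.1873]
tool_rot: [-90.0, -0.0, -6.0]
force: [-1.1, 0.9, 0.7]
grip_width: 0.0241
```

Call:
carry_out(targets=[[[7, 0, 0], [0, 0, 0]], [[7, 1, 0], [0, 0, 0]], [[6, 0, 0], [0, 0, 0]], [[7, 2, 0], [0, 0, 0]], [[7, 1, 0], [0, 0, 0]], [[6, 2, 0], [0, 0, 0]]])

```text
time_s: 9.85
tool_pos: [0.5638, 0.1982, 0.1813]
tool_rot: [-90.0, -0.0, -6.0]
force: [-0.8, -0.5, -0.5]
grip_width: 0.0243
```

```bash
python3 look.py 9
```

```text
9.95 [0.56380856 0.19781444 0.180813  ] [-0.79756926  0.20442151 -0.48242633]
```

View pics/c9.png

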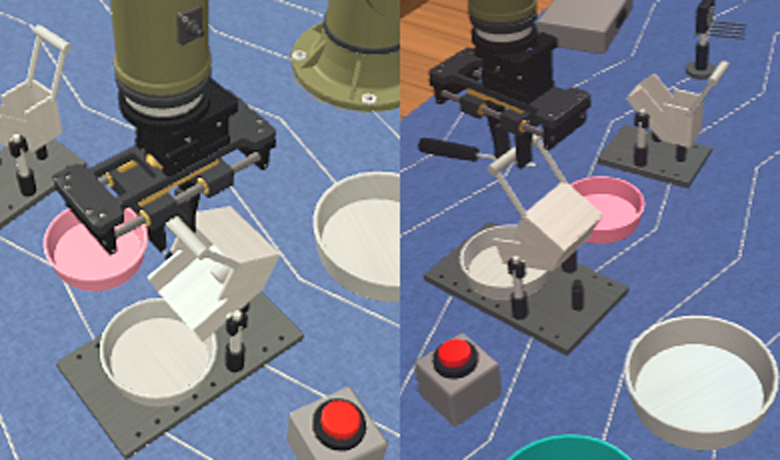

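Call:
carry_out(targets=[[[6, 0, 0], [0, 0, 0]], [[7, 2, 0], [0, 0, 0]], [[6, 2, 0], [0, 0, 0]], [[6, 3, 0], [0, 0, 0]], [[6, 3, 0], [0, 0, 0]], [[5, 3, 0], [0, 0, 0]], [[6, 4, 0], [0, 0, 0]], [[5, 4, 0], [0, 0, 0]], [[5, 5, 0], [0, 0, 0]], [[5, 4, 0], [0, 0, 0]], [[4, 5, 0], [0, 0, 0]], [[5, 4, 0], [0, 0, 0]]])

```text
time_s: 11.15
tool_pos: [0.6286, 0.1915, 0.1419]
tool_rot: [-90.0, 0.0, -6.0]
force: [-0.3, 0.1, -0.4]
grip_width: 0.0245
```

Call:
carry_out(targets=[[[1, 0, 0], [0, 0, 0]], [[1, 0, 0], [0, 0, 0]], [[0, 0, 0], [0, 0, 0]], [[0, 0, 0], [0, 0, 0]], [[0, 0, 0], [0, 0, 0]]])

```text
time_s: 11.65
tool_pos: [0.6305, 0.1914, 0.1427]
tool_rot: [-90.0, -0.0, -6.0]
force: [-0.4, -0.9, 0.6]
grip_width: 0.0243
```

```bash
python3 look.py 10
python3 - <<'E'
from h import *
cv2.imwrite('pics/wrist10.png',env.read_camera('wrist')[:,:,::-1])
E
```

```text
11.75 [0.6305571  0.19135138 0.14262649] [ 0.19230765  0.41482564 -1.10657734]
```

View pics/c10.png

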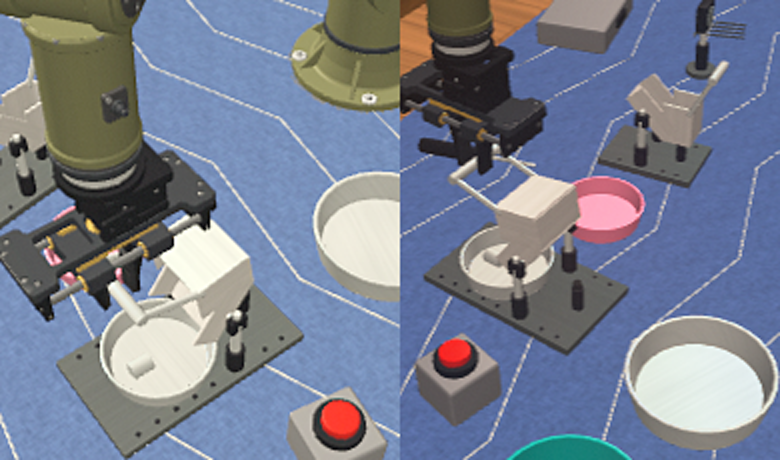

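View pics/wrist10.png

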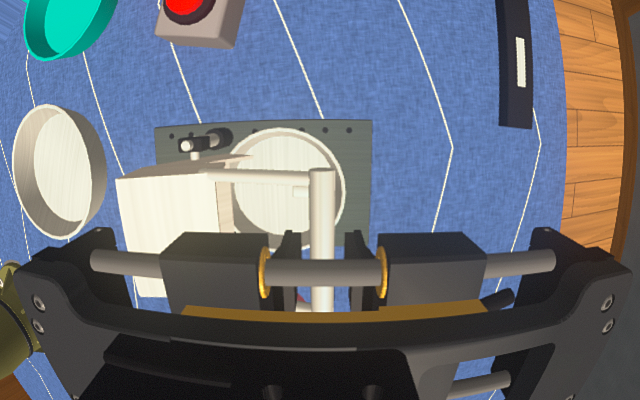

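The post lies in the dish at scene crop (142,365). Before returning, I'll nudge 5 mm forward to make sure the skip is on its stop and not resting on the front finger.

Call:
carry_out(targets=[[[3, 1, 0], [0, 0, 0]], [[2, 2, 0], [0, 0, 0]], [[0, 0, 0], [0, 0, 0]], [[0, 0, 0], [0, 0, 0]]])

```text
time_s: 12.2
tool_pos: [0.6353, 0.1907, 0.139]
tool_rot: [-90.0, 0.0, -6.0]
force: [-0.0, 0.3, -0.8]
grip_width: 0.0244
```

Run:
```python
from h import *
cv2.imwrite('pics/wrist11.png',env.read_camera('wrist')[:,:,::-1])
a=[cv2.imread(f'pics/wrist{k}.png')[160:320,260:390] for k in(10,11)]
cv2.imwrite('pics/e11.png',cv2.resize(np.hstack(a),None,fx=3,fy=3,interpolation=cv2.INTER_CUBIC))
```

```text
(no output)
```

View pics/e11.png

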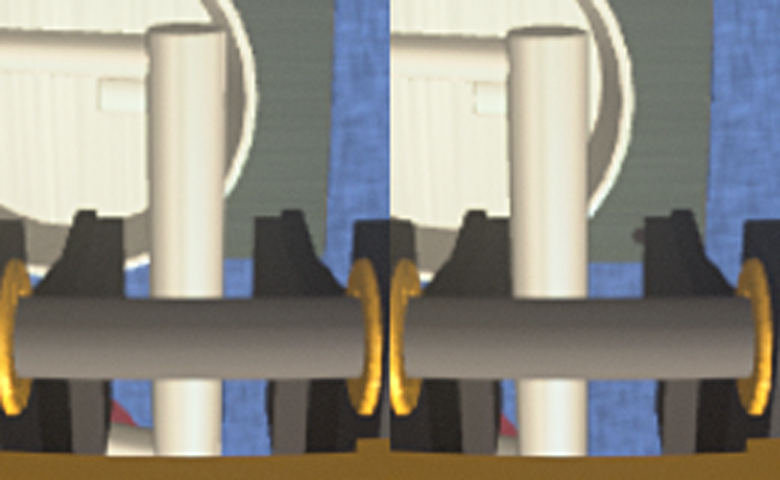

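Between the two crops the bar stayed put while the tool moved, so the skip is on its stop. Next I'll compute the slow return arc.

Run:
```python
import numpy as np,json
N=48;th=np.linspace(1.745,0,N+1)
x=105-105*np.cos(th)+90*np.sin(th);z=105*np.sin(th)+90*np.cos(th)-90
X=np.round(x);Z=np.round(z)
r=[[[int(a),int(-b),0],[0,0,0]] for a,b in zip(np.diff(X),np.diff(Z))]
for i in range(4):print(json.dumps(r[12*i:12*i+12]),X[12*i+12],Z[12*i+12])
```

```text
[[[-3, -4, 0], [0, 0, 0]], [[-4, -3, 0], [0, 0, 0]], [[-3, -4, 0], [0, 0, 0]], [[-4, -3, 0], [0, 0, 0]], [[-4, -4, 0], [0, 0, 0]], [[-4, -3, 0], [0, 0, 0]], [[-4, -3, 0], [0, 0, 0]], [[-4, -3, 0], [0, 0, 0]], [[-4, -2, 0], [0, 0, 0]], [[-4, -3, 0], [0, 0, 0]], [[-5, -2, 0], [0, 0, 0]], [[-4, -3, 0], [0, 0, 0]]] 165.0 35.0
[[[-5, -2, 0], [0, 0, 0]], [[-4, -2, 0], [0, 0, 0]], [[-5, -1, 0], [0, 0, 0]], [[-5, -2, 0], [0, 0, 0]], [[-5, -1, 0], [0, 0, 0]], [[-5, -2, 0], [0, 0, 0]], [[-5, -1, 0], [0, 0, 0]], [[-5, -1, 0], [0, 0, 0]], [[-5, 0, 0], [0, 0, 0]], [[-5, -1, 0], [0, 0, 0]], [[-5, 0, 0], [0, 0, 0]], [[-5, 0, 0], [0, 0, 0]]] 106.0 48.0
[[[-5, 0, 0], [0, 0, 0]], [[-5, 0, 0], [0, 0, 0]], [[-5, 0, 0], [0, 0, 0]], [[-5, 1, 0], [0, 0, 0]], [[-5, 1, 0], [0, 0, 0]], [[-5, 1, 0], [0, 0, 0]], [[-4, 1, 0], [0, 0, 0]], [[-5, 1, 0], [0, 0, 0]], [[-5, 2, 0], [0, 0, 0]], [[-5, 1, 0], [0, 0, 0]], [[-5, 2, 0], [0, 0, 0]], [[-4, 2, 0], [0, 0, 0]]] 48.0 36.0
[[[-5, 2, 0], [0, 0, 0]], [[-4, 3, 0], [0, 0, 0]], [[-5, 2, 0], [0, 0, 0]], [[-4, 3, 0], [0, 0, 0]], [[-4, 2, 0], [0, 0, 0]], [[-4, 3, 0], [0, 0, 0]], [[-4, 4, 0], [0, 0, 0]], [[-4, 3, 0], [0, 0, 0]], [[-4, 3, 0], [0, 0, 0]], [[-3, 4, 0], [0, 0, 0]], [[-4, 3, 0], [0, 0, 0]], [[-3, 4, 0], [0, 0, 0]]] 0.0 0.0
```

Call:
carry_out(targets=[[[-3, -2, 0], [0, 0, 0]], [[-2, -1, 0], [0, 0, 0]], [[0, 0, 0], [0, 0, 0]], [[0, 0, 0], [0, 0, 0]]], jaw=0.25)

```text
time_s: 12.65
tool_pos: [0.6308, 0.1913, 0.1427]
tool_rot: [-90.0, -0.0, -6.0]
force: [0.1, 0.2, 0.5]
grip_width: 0.0221
```

Call:
carry_out(targets=[[[-3, 0, 0], [0, 0, 0]], [[-4, -2, 0], [0, 0, 0]], [[-3, -4, 0], [0, 0, 0]], [[-4, -3, 0], [0, 0, 0]], [[-4, -4, 0], [0, 0, 0]], [[-4, -3, 0], [0, 0, 0]], [[-4, -3, 0], [0, 0, 0]], [[-4, -3, 0], [0, 0, 0]], [[-4, -2, 0], [0, 0, 0]], [[-4, -3, 0], [0, 0, 0]], [[-5, -2, 0], [0, 0, 0]], [[-4, -3, 0], [0, 0, 0]]])

```text
time_s: 13.85
tool_pos: [0.5822, 0.1965, 0.1738]
tool_rot: [-90.0, 0.1, -6.0]
force: [0.1, -0.0, -1.7]
grip_width: 0.0218
```

```bash
python3 look.py 12
```

```text
13.95 [0.5821836  0.19672353 0.17417924] [ 0.63899314 -0.48060981 -0.14228335]
```

View pics/c12.png

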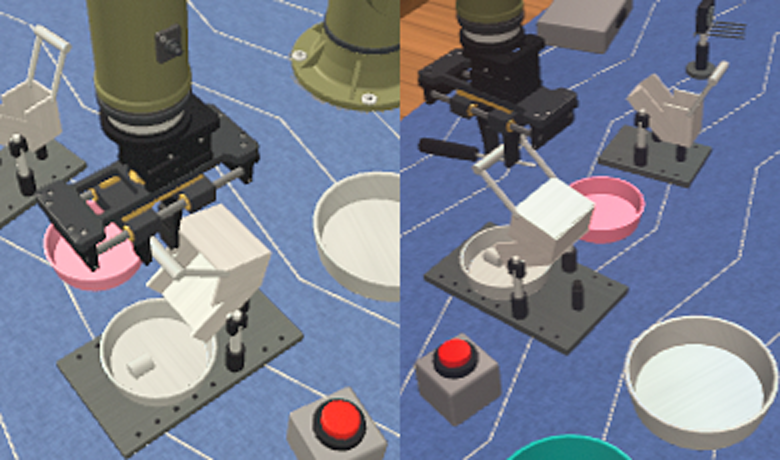

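The skip follows the tool back, and the post stays in the dish.

Call:
carry_out(targets=[[[-5, -2, 0], [0, 0, 0]], [[-4, -1, 0], [0, 0, 0]], [[-5, -1, 0], [0, 0, 0]], [[-5, -2, 0], [0, 0, 0]], [[-5, -1, 0], [0, 0, 0]], [[-5, -2, 0], [0, 0, 0]], [[-5, -1, 0], [0, 0, 0]], [[-5, -1, 0], [0, 0, 0]], [[-5, 0, 0], [0, 0, 0]], [[-5, -1, 0], [0, 0, 0]], [[-5, 0, 0], [0, 0, 0]], [[-5, 0, 0], [0, 0, 0]]])

```text
time_s: 15.15
tool_pos: [0.5247, 0.2024, 0.1864]
tool_rot: [-90.0, 0.0, -6.0]
force: [-0.5, 0.7, -1.3]
grip_width: 0.0214
```

```bash
python3 look.py 13
```

```text
15.25 [0.52413229 0.20259465 0.18634639] [-0.0326622  -0.01000684  0.82298581]
```

View pics/c13.png

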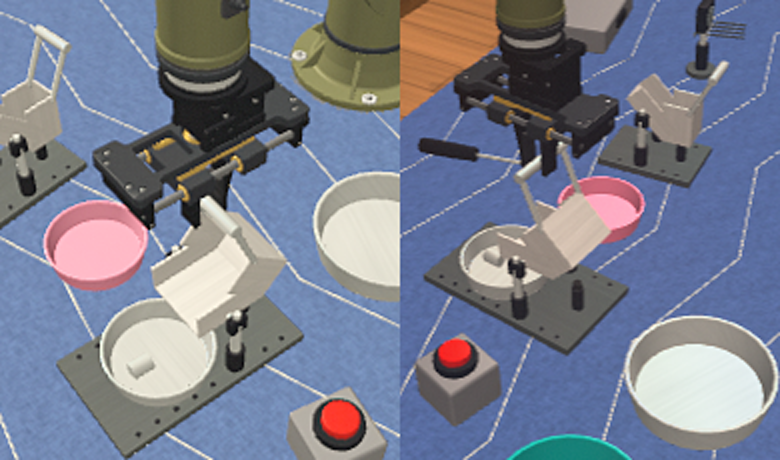

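Call:
carry_out(targets=[[[-5, 0, 0], [0, 0, 0]], [[-5, 0, 0], [0, 0, 0]], [[-5, 0, 0], [0, 0, 0]], [[-5, 1, 0], [0, 0, 0]], [[-5, 0, 0], [0, 0, 0]], [[-5, 1, 0], [0, 0, 0]], [[-4, 1, 0], [0, 0, 0]], [[-5, 1, 0], [0, 0, 0]], [[-5, 2, 0], [0, 0, 0]], [[-5, 1, 0], [0, 0, 0]], [[-5, 2, 0], [0, 0, 0]], [[-4, 2, 0], [0, 0, 0]]])

```text
time_s: 16.45
tool_pos: [0.4669, 0.2085, 0.1752]
tool_rot: [-90.0, 0.0, -6.0]
force: [-0.4, 0.0, -0.9]
grip_width: 0.0217
```

```bash
python3 look.py 14
```

```text
16.55 [0.46651492 0.20851412 0.17505258] [-2.50932969  0.9249743   0.21827097]
```

View pics/c14.png

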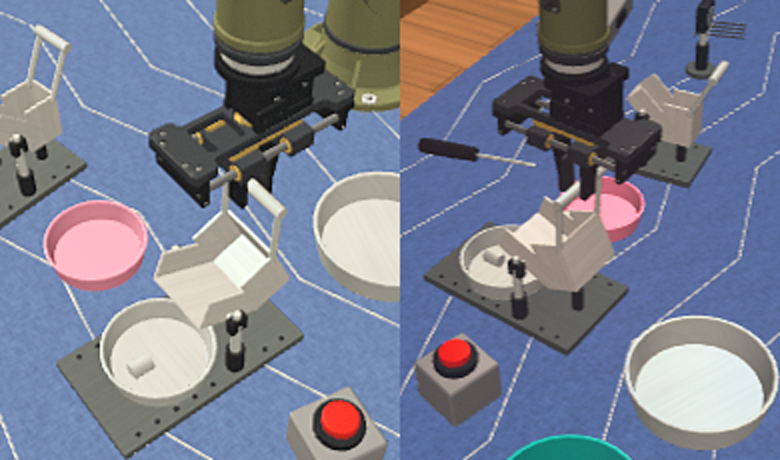

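Call:
carry_out(targets=[[[-3, 2, 0], [0, 0, 0]], [[-3, 1, 0], [0, 0, 0]], [[-3, 2, 0], [0, 0, 0]], [[-3, 2, 0], [0, 0, 0]], [[-3, 2, 0], [0, 0, 0]], [[-3, 2, 0], [0, 0, 0]], [[-3, 2, 0], [0, 0, 0]], [[-3, 3, 0], [0, 0, 0]], [[-3, 2, 0], [0, 0, 0]], [[-3, 3, 0], [0, 0, 0]], [[-2, 2, 0], [0, 0, 0]], [[-2, 2, 0], [0, 0, 0]]])

```text
time_s: 17.75
tool_pos: [0.4332, 0.212, 0.1502]
tool_rot: [-90.0, 0.0, -6.0]
force: [-3.1, -0.9, 0.8]
grip_width: 0.0216
```

Call:
carry_out(targets=[[[-2, 2, 0], [0, 0, 0]], [[-2, 2, 0], [0, 0, 0]], [[-2, 2, 0], [0, 0, 0]], [[-2, 2, 0], [0, 0, 0]], [[-1, 1, 0], [0, 0, 0]], [[0, 0, 0], [0, 0, 0]], [[0, 0, 0], [0, 0, 0]]])

```text
time_s: 18.45
tool_pos: [0.4248, 0.2128, 0.1414]
tool_rot: [-90.0, -0.0, -6.0]
force: [-1.4, -0.3, -0.7]
grip_width: 0.0218
```

```bash
python3 look.py 15;python3 - <<'E'
from h import *
cv2.imwrite('pics/wrist15.png',env.read_camera('wrist')[:,:,::-1])
a=cv2.imread('pics/wrist15.png')[110:320,250:450]
cv2.imwrite('pics/e15.png',cv2.resize(a,None,fx=2.8,fy=2.8,interpolation=cv2.INTER_CUBIC))
E
```

```text
18.55 [0.42488587 0.21288189 0.14145897] [-1.79611553  0.35608498 -2.2961486 ]
```

View pics/c15.png

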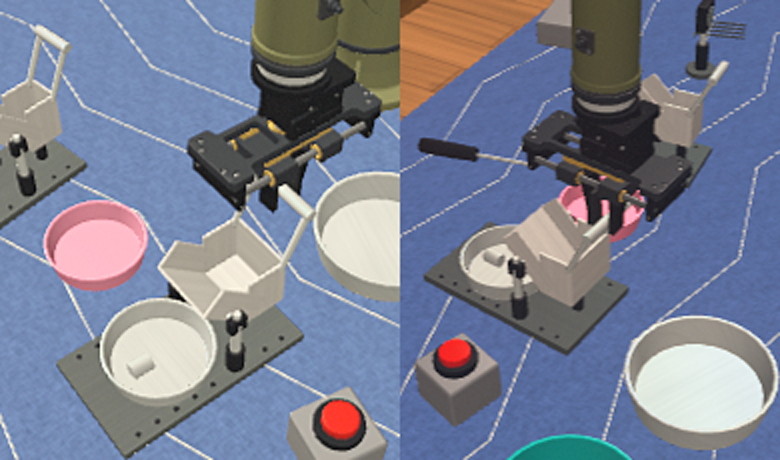

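View pics/e15.png

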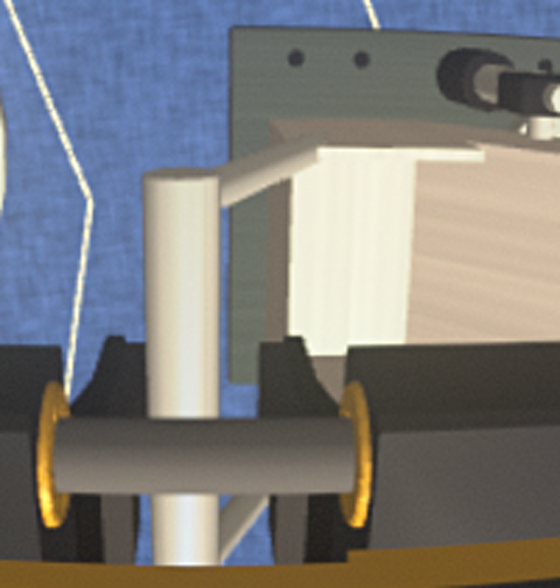

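The bar still bears lightly on the rear finger. I'll ease the last few millimetres.

Call:
carry_out(targets=[[[-1, 1, 0], [0, 0, 0]], [[-1, 1, 0], [0, 0, 0]], [[-1, 0, 0], [0, 0, 0]], [[-1, 0, 0], [0, 0, 0]], [[0, 0, 0], [0, 0, 0]], [[0, 0, 0], [0, 0, 0]]])

```text
time_s: 19.2
tool_pos: [0.421, 0.2133, 0.1396]
tool_rot: [-90.0, -0.0, -6.0]
force: [-0.6, -0.2, 0.5]
grip_width: 0.0219
```

Call:
carry_out(targets=[[[-1, 0, 0], [0, 0, 0]], [[-1, 0, 0], [0, 0, 0]], [[-1, 0, 0], [0, 0, 0]], [[0, 0, 0], [0, 0, 0]], [[0, 0, 0], [0, 0, 0]]])

```text
time_s: 19.7
tool_pos: [0.4178, 0.2136, 0.1394]
tool_rot: [-90.0, -0.0, -6.0]
force: [-0.2, -0.5, 0.2]
grip_width: 0.0216
```

```bash
python3 look.py 16;python3 - <<'E'
from h import *
cv2.imwrite('pics/wrist16.png',env.read_camera('wrist')[:,:,::-1])
a=cv2.imread('pics/wrist16.png')[110:320,250:450]
cv2.imwrite('pics/e16.png',cv2.resize(a,None,fx=2.8,fy=2.8,interpolation=cv2.INTER_CUBIC))
a=cv2.imread('pics/scene7.png')[160:260,290:390];b=cv2.imread('pics/scene16.png')[160:260,290:390]
d=cv2.imread('pics/side7.png')[180:250,255:335];e=cv2.imread('pics/side16.png')[180:250,255:335]
r=lambda i:cv2.resize(i,(390,290),interpolation=cv2.INTER_CUBIC)
cv2.imwrite('pics/f16.png',np.vstack([np.hstack([r(a),r(b)]),np.hstack([r(d),r(e)])]))
E
```

```text
19.8 [0.41777874 0.2136322  0.13940627] [-0.15829603 -0.27946594  0.68727955]
```

View pics/e16.png

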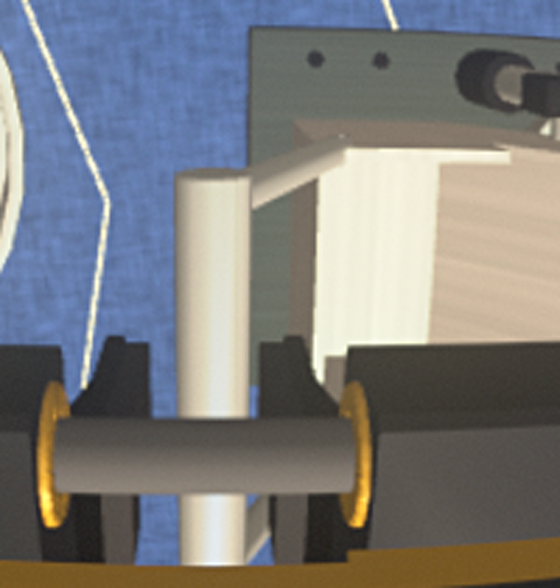

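View pics/f16.png

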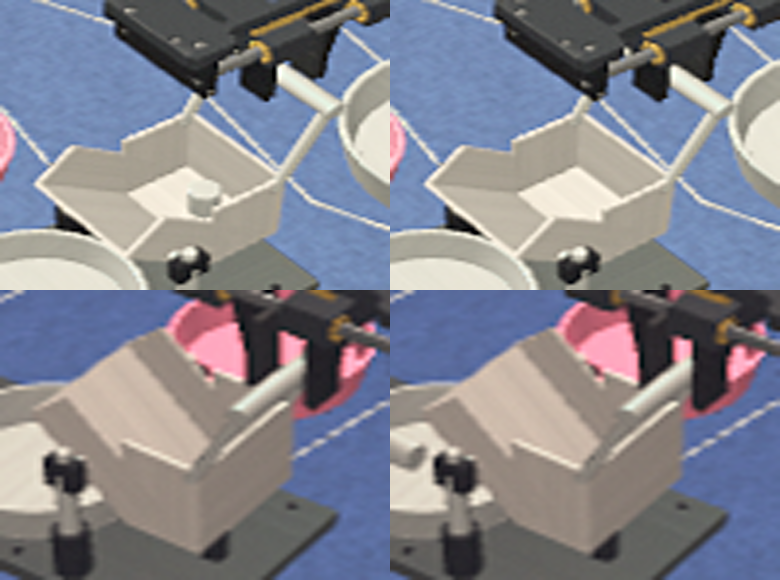

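The skip looks the same as at the start, and the bar is free and centred between the fingers. I'll open the jaws and lift away.

Call:
carry_out(targets=[[[0, 0, 0], [0, 0, 0]], [[0, 0, 0], [0, 0, 0]], [[0, 0, 0], [0, 0, 0]], [[0, -10, 0], [0, 0, 0]], [[0, -20, 0], [0, 0, 0]], [[0, -30, 0], [0, 0, 0]], [[0, -40, 0], [0, 0, 0]], [[0, -40, 0], [0, 0, 0]], [[0, -30, 0], [0, 0, 0]], [[0, 0, 0], [0, 0, 0]], [[0, 0, 0], [0, 0, 0]]], jaw=0.42)

```text
time_s: 20.95
tool_pos: [0.418, 0.2139, 0.3102]
tool_rot: [-90.0, -0.1, -6.0]
force: [-0.1, 0.0, -0.4]
grip_width: 0.0364
```

```bash
python3 look.py 17;python3 - <<'E'
from h import *
a=cv2.imread('pics/scene0.png');b=cv2.imread('pics/scene17.png')
for n in('scene','side'):
  a=cv2.imread(f'pics/{n}0.png').astype(int);b=cv2.imread(f'pics/{n}17.png').astype(int)
  m=np.abs(a-b).max(2)
  sl=(slice(165,255),slice(298,380)) if n=='scene' else (slice(188,245),slice(260,328))
  ys,xs=np.nonzero(m[sl]>40);print(n,len(xs),xs.min()+sl[1].start if len(xs) else 0,xs.max()+sl[1].start if len(xs) else 0, ys.min()+sl[0].start if len(xs) else 0,ys.max()+sl[0].start if len(xs) else 0)
E
```

```text
21.05 [0.41720439 0.21337438 0.30851425] [ 0.21091956  0.07233155 -0.4609079 ]
scene 51 338 346 223 234
side 10 260 262 218 222
```

View pics/c17.png

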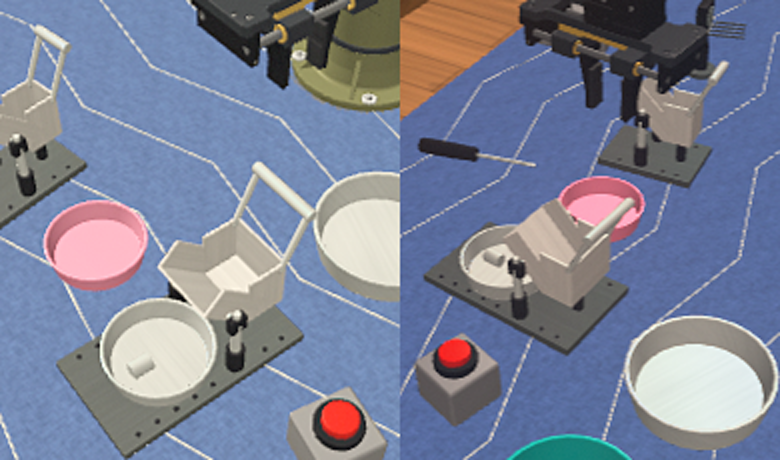

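The skip area differs from the first picture only where the post used to stand, so the skip is fully upright. The post is in the dish, the narrow skip is upright, and the arm is clear. I'll hand in.

```bash
python3 -c "
from cell import env
print(env.sign_off())"
```

```text
the job is handed in; nothing more can be done
None
```

The job is done and handed in at about 21 s on the robot clock, against the 51 s limit. The loaded skip was tipped fully onto its stop and the post slid into the small grey dish. I then eased the skip back onto its rest with its bar between the fingers the whole way.

**First attempt missed:** the cameras showed the real fingertips about 29 mm short of the reported TCP. My first pass went above the bar without touching anything. I measured that offset, came back that much lower, and the second pass worked.

**Last checks:**
- **Loaded skip:** in the scene and side views it matches the first picture, apart from the post now missing from the bin and a few pixels beside the dish.
- **Post and narrow skip:** the post lies in the dish, and the narrow skip is upright.
- **Forces:** the highest reading I saw was about 7 N, and it was near zero with the arm clear at the end.

The full-tip check also passed: nudging the tool 5 mm further forward left the bar where it was. Nothing failed in the final state. The only disagreement was the TCP offset.

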